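# Fold the pot stand and the tongs and put them away in their sloping case

### The job

Fold the wooden pot stand and the serving tongs fully shut and lay each in a slot of its own in the sloping wooden case, right way up, flat on the bottom of the slot and let go; either slot will do for either. Lay them in gently: do not drop them in and do not press or knock the gripper against the case, and leave the jars, mug, tin, timer and pouch standing where they are.

Things in the scene. Friction and masses are not known exactly. Their poses are not given: they have to be found in the camera images.
- stand: Lower bar of a loose folding pot stand (0.2 kg): two light wooden bars, one on the other, crossed like an X on a pivot at their middles. This bar is 150 mm long (own x), 24 wide (y), 12 thick; origin mid-underside, under the pivot; z up. Folded, the stand is 190 long, 24 wide, 24 high.
- stand_pivot (a point): Top of the brass pivot of the pot stand, middle of the upper bar, 24 mm above the worktop. The upper bar is 190 mm long, 24 wide, 12 thick (12 to 24 mm above the worktop), with a rubber foot 17 mm across and 12 mm high under each end. This point's x axis runs along the upper bar.
- stand_top (a joint): Angle of the pot stand's upper bar to the lower one, rad: 0 = folded, bars exactly in line (stop); grows as the upper bar turns anticlockwise seen from above; at most 1.0, 0.45 to 0.85 at the start. Slightly stiff (0.03 N m), stays where left; squeezing the bars together across either end folds it.
- tongs: First arm of loose serving tongs lying on edge (0.18 kg): two steel arms with blue tips, side by side, each 14 mm wide, 22 high, hinged at one end. Own +x points to the hinge (at x = +90 mm, y = 0), z up; origin at worktop height on the arm's inner face. Arm at y = -14 to 0, tip at x = -95. Folded, the tongs run from x = -95 to +103 mm, 28 wide.
- tongs_hinge (a point): Hinge axis of the tongs at worktop height: an upright black knuckle 25 mm across, 22 mm high.
- tongs_arm (a joint): Opening of the tongs, rad: 0 = folded shut (stop); grows as the second arm (at y = 0 to +14 mm of tongs when shut) swings its tip away to the +y side; at most 0.8, 0.3 to 0.6 at the start. No spring, slightly stiff (0.03 N m), stays where left; squeezing the arms together near the hinge folds it.
- case: Wooden stand of the storage case, 200 x 132 mm base plate 10 mm thick with four posts; it carries the sloping tray. Fixed to the worktop; origin mid-underside, right below the tray's origin (78 mm lower). Two fixed clip-top glass jars, 100 mm across and 200 mm tall, stand behind it at the back of the worktop.
- tray: Sloping wooden storage tray, fixed for the episode, 230 x 132 mm: its floor rises away from the robot at 30 degrees. Origin mid-tray on the floor; x up the slope, y across to the left, z square to the floor, leaning to the robot. Walls and the 32 mm wide ridge between the two slots stand 18 mm above the floor; for x = -48 to +48 mm they are cut away to give fingers room.
- slot_left (a point): Middle of the left slot's grey floor, at y = +35 mm of tray. Each slot runs along the tray's x, 212 mm long, 38 mm wide, 18 mm deep. Either item fits either slot, either way round, but only folded.
- slot_right (a point): Middle of the right slot's grey floor, at y = -35 mm of tray; same size as the left one.
- spice_a: Bystander, loose: spice jar with a dark cap, 41 mm across, 105 mm tall; stands near one end of the pot stand; origin at the centre of its underside.
- salt_shaker: Bystander, loose: glass salt shaker with a grey cap, 44 mm across, 90 mm tall; stands in front of the open mouth of the tongs; origin at the centre of its underside.
- mug: Bystander, loose: cream mug, 78 mm across (113 mm with its handle), 100 mm tall, at the back; origin at the centre of its underside.
- jam_jar: Bystander, loose: jam jar with a white lid, 68 mm across, 84 mm tall, at the back; origin at the centre of its underside.
- tomato_tin: Bystander, loose: food tin, 75 mm across, 58 mm tall, at the back; origin at the centre of its underside.
- egg_timer: Bystander, loose: red and white egg timer, 56 mm across, 56 mm tall, in front of the case; origin at the centre of its underside.
- foil_pouch: Bystander, loose: black and white standing pouch, 46 x 94 mm, 104 mm tall, at the front right; origin at the centre of its underside.

How it is judged (in metres and radians):
At the end, for the whole second after the job is handed in: Pot stand and tongs each lie at rest in a different slot of the case: folded to less than 0.12 rad, right way up, within 11 mm of the slot's centre line and 15 mm of its middle, underside within 6 mm of the slot floor, long axis within 0.12 rad of the slot's and flat within 0.08 rad (x of stand in the frame of tray between -0.015 and 0.015 m and z of stand in the frame of tray between -0.004 and 0.006 m and angle between the x axis of each of stand, tongs and the x axis of tray, either way round below 0.12 rad and angle between the z axis of each of stand, tongs and the z axis of tray, either way round below 0.08 rad and value of joint each of stand_top, tongs_arm below 0.12 rad and linear speed of each of stand, tongs below 0.02 m/s and x of tongs in the frame of tray between -0.015 and 0.015 m and z of tongs in the frame of tray between -0.004 and 0.006 m and ((y of stand in the frame of tray between 0.024 and 0.046 m and y of tongs in the frame of tray between -0.046 and -0.024 m) or (y of stand in the frame of tray between -0.046 and -0.024 m and y of tongs in the frame of tray between 0.024 and 0.046 m))); the robot touches nothing.
It fails at once if A bystander is moved by more than 30 mm or knocked over (distance of any of spice_a, salt_shaker, mug, jam_jar, tomato_tin, egg_timer, foil_pouch from where it was at the start of the episode above 0.03 m or angle between any of spice_a, salt_shaker, mug, jam_jar, tomato_tin, egg_timer, foil_pouch's own z axis and vertical above 0.5 rad).
It fails at once if The robot presses or knocks the case with more than 30 N (contact force between case and the fingers above 30 N or contact force between case and the arm above 30 N).
It fails at once if An item is dropped or thrown into the case (faster than 0.5 m/s within 55 mm of the middle of the tray) ((distance between stand and tray below 0.055 m and linear speed of stand above 0.5 m/s) or (distance between tongs and tray below 0.055 m and linear speed of tongs above 0.5 m/s)).
It also fails if it takes over 64 s, if anything falls off the work surface, if the arm or the gripper's body presses on something with over 40 N, if the wrist force passes 120 N, or if a joint passes its speed limit or range.

### The arm

A 7-joint arm with a two-finger parallel gripper is mounted at the origin on a cart in front of the work surface, level with it; the furniture and walls round the work are solid. World frame = base frame: x ahead of the robot, y to its left, z up, the work surface at z = 0. Lengths are in m, angles in degrees, forces in N, time in s.
With the tool pointing down it reaches from about 0.425 to 0.875 m from the base axis. Payload 4.7 kg.
Tool frame: the origin (TCP) lies midway between the tips of the shut fingers; the grasp point (between the pads) lies 19 mm behind it; z points along the fingers, y is the direction in which the jaws open and shut (so a half turn about z gives the same grasp; the last joint's range is limited). The gripper opens to 87 mm and grips with 3 to 60 N. Pads are 19 mm wide; open, the fingers measure 117 mm over their backs; the gripper's body (75 mm by 190 mm) begins 51 mm behind the grasp point.
Start: joints at [0.808, 18.392, -4.016, 83.108, 1.295, 78.541, -3.26], TCP at [0.65, -0, 0.223] pointing down, gripper open.
Joint ranges: [-163.93, 163.93], [-17.29, 119.83], [-79.2, 71.16], [3.27, 140.29], [-89.18, 269.18], [5.43, 117.66], [-154.24, 154.24]. Speed limits (degrees/s): [147.25, 147.25, 180, 180, 180, 180, 180].

### API

Orientations are given as [roll, pitch, yaw] about the fixed x, y, z axes, in that order (R = Rz(yaw) Ry(pitch) Rx(roll)).
In Python, from cell import env gives the robot as it stands. The module is installed in compiled form; this text tells all that it offers.
- The arm moves only by the tool servo_tool, never from a script. Its argument "plan" is a list of rows, each a list of 3 entries, a list of its own where there are three numbers: the opening, from 0 (shut) to 1 (fully open), then the shift along the tool's x, y, z in cm, then the turn, a rotation vector about the tool's x, y, z in degrees. A call has 1 to 20 rows; each row shifts and turns the pose as measured when the row begins, along the tool's axes as they then stand; what a row does not reach is not made up. A row lasts 1/12 s, in which the tool goes at most 41.7 mm and 7.16 degrees, less where a joint would pass 70% of its speed; a pose out of reach is approached as far as the arm can. A call is refused whole if a number of a shift passes 4.17 or a number of a turn 7.16, either way. A call with a gripper value outside its range is refused whole. The fingers move at their own pace and stop on an object; "force" is the grip in N (left out, the last holds). Time passes only in rows, so rows that do not move let the fingers close. It gives the time, the measured TCP pose, the force and the opening at its end, in the units of the state.
- env.get_obs(): the state, without advancing time (a new reading comes with each control period).
- env.read_camera(name): name is "scene" or "side" or "wrist"; returns a dict with "image" (384x512x3 uint8, blue, green, red), "fx", "fy", "cx", "cy" (pixels), "k1" (the pictures are not rectified: a ray, as slopes to the right and down, at radius r is drawn at 1 + k1 r^2 times it, then the intrinsics apply), "rvec" (rotation vector, rad) and "tvec" (3), from world to camera coordinates, as OpenCV has them; the wrist camera has in their place "T_tool_cam" (4x4, takes a point from camera to tool coordinates, whose origin is the TCP and whose axes are the flange's). Camera axes: x right, y down, z forward; pixel columns grow to the right and rows downward; lengths in m; the calibration is good to about 2 mm. A picture is of the moment at which its call begins: read the wrist's pose just before it. There is no depth.
- env.sign_off(): hands the job in, once; it reports no verdict.
The state is a dict: "time_s": time; "qpos": joint angles; "joint_velocities": joint speeds; "effort": joint torques, N m; "tool_pos": TCP position; "tool_rot": TCP orientation; "force": force on the tool from outside, world axes, zero at the start; "wrist_torque": the same for the moment, N m; "grip_width": finger opening in m.
Only numpy, scipy, OpenCV 4.12 (cv2) and the standard library are available. Lean on these libraries where they do the work, as an engineer would, in place of code of your own. Each camera call takes 0.05 s, during which the arm holds its last target. There are 200 camera calls.

## Working session

There is one attempt and no reset: what is moved stays moved. The work goes in short steps, Python scripts to look and compute and a tool call to move; the robot and the scene stay as the last step left them, time stands still between calls to the robot, and variables do not carry over. Pictures are saved under pics/ and viewed, about 8 in all and at most 12, crops included, and the job is handed in when it is done.

Besides the shell and the picture viewer there is one more tool, called after "Call:" as name(argument=value, ...) on one line, values as JSON. servo_tool: Moves the arm, as the interface text tells. Its arguments: {"type":"object","properties":{"plan":{"type":"array"},"force":{"type":"number"}},"required":["plan"]}

```bash
mkdir -p pics; cat > h.py <<'E'
import numpy as np, cv2
from scipy.spatial.transform import Rotation as R
from cell import env
def cam(n):
    o=env.get_obs(); c=env.read_camera(n)
    if n=="wrist":
        T=np.eye(4); T[:3,:3]=R.from_euler('xyz',o['tool_rot'],degrees=True).as_matrix(); T[:3,3]=o['tool_pos']
        M=T@np.array(c['T_tool_cam'])
    else:
        W=np.eye(4); W[:3,:3]=cv2.Rodrigues(np.array(c['rvec'],float))[0]; W[:3,3]=np.ravel(c['tvec']); M=np.linalg.inv(W)
    return c,M
def save(n,f):
    c,M=cam(n); cv2.imwrite('pics/'+f+'.png',c['image'])
    np.savez('pics/'+f+'.npz',M=M,K=[c[k] for k in('fx','fy','cx','cy','k1')]); return c,M
def ray(f,u,v):
    d=np.load('pics/'+f+'.npz'); fx,fy,cx,cy,k1=d['K']; x,y=(u-cx)/fx,(v-cy)/fy; a,b=x,y
    for _ in range(30):
        s=1+k1*(a*a+b*b); a,b=x/s,y/s
    M=d['M']; return M[:3,3],M[:3,:3]@np.array([a,b,1])
def atz(f,u,v,z):
    o,d=ray(f,u,v); return o+d*(z-o[2])/d[2]
def proj(f,P):
    d=np.load('pics/'+f+'.npz'); fx,fy,cx,cy,k1=d['K']; M=np.linalg.inv(d['M'])
    p=M[:3,:3]@np.array(P)+M[:3,3]; a,b=p[:2]/p[2]; s=1+k1*(a*a+b*b); return np.array([fx*a*s+cx,fy*b*s+cy])
E
python3 - <<'E'
from h import *
print(env.get_obs())
a=save('scene','s0')[0]['image'];b=save('side','d0')[0]['image']
c=save('wrist','w0')
print(c[1])
for n in('s0','d0'):
    cv2.imwrite(f'pics/{n}b.png',cv2.resize(cv2.imread(f'pics/{n}.png'),(800,600),interpolation=cv2.INTER_CUBIC))
    print(np.load(f'pics/{n}.npz')['M'].round(3))
E
```

```text
{'time_s': 0.0, 'qpos': array([ 0.81029315, 18.43899915, -4.01636393, 83.17456408,  1.29375378,
       78.53827499, -3.25945747]), 'joint_velocities': array([ 0.09885999, -0.00782924, -0.0113615 ,  0.05038747,  0.00865802,
       -0.01919522, -0.07027645]), 'effort': array([-2.58547143e-04, -4.91284704e+01, -4.03903294e-01, -3.12526345e+01,
       -6.40594075e-02,  4.37659642e-02,  1.61017233e-04]), 'tool_pos': array([ 6.49463684e-01, -6.06906527e-05,  2.21465237e-01]), 'tool_rot': array([-1.79893335e+02,  4.12039153e-03,  9.00005365e+01]), 'force': array([0.4184691 , 0.11385691, 0.32956024]), 'wrist_torque': array([-0.0080038 , -0.00820759, -0.00316299]), 'grip_width': 0.0870292822279613}
[[ 9.99997609e-01  2.78758998e-05 -2.18657211e-03  6.50281873e-01]
 [-5.00240725e-04 -9.70487626e-01 -2.41150403e-01  6.50217374e-02]
 [-2.12876346e-03  2.41150920e-01 -9.70485292e-01  3.82918554e-01]
 [ 0.00000000e+00  0.00000000e+00  0.00000000e+00  1.00000000e+00]]
[[-0.861 -0.321  0.394  0.09 ]
 [-0.508  0.52  -0.687  0.811]
 [ 0.016 -0.792 -0.611  0.765]
 [ 0.     0.     0.     1.   ]]
[[-0.969 -0.154  0.195  0.292]
 [-0.248  0.639 -0.728  0.934]
 [-0.013 -0.753 -0.657  0.909]
 [ 0.     0.     0.     1.   ]]
```

View pics/s0b.png

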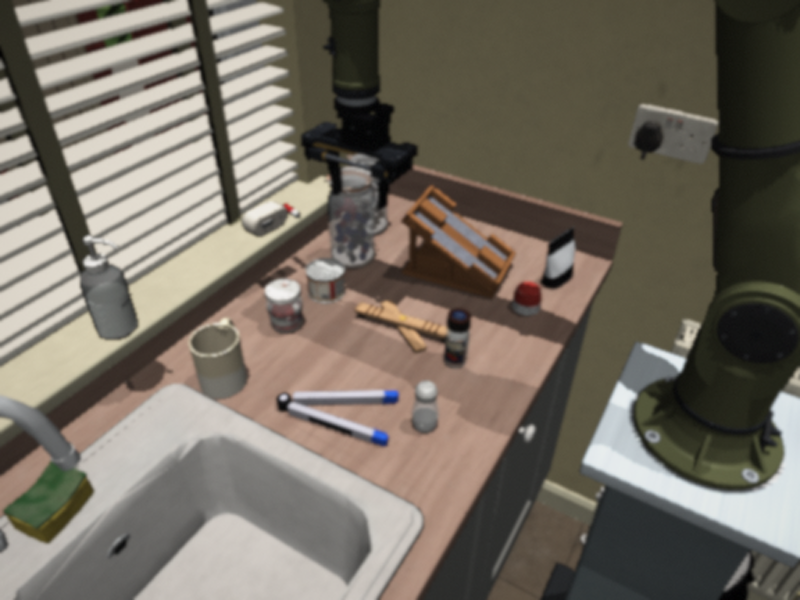

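View pics/d0b.png

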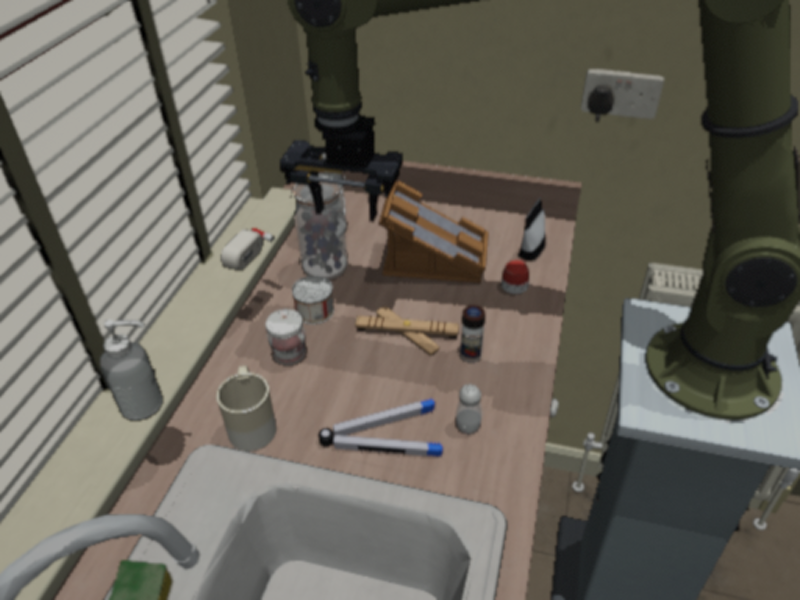

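Side view (800 px scale): stand upper bar about (358,323)–(457,329), lower bar (380,312)–(437,348), pivot (407,325). Tongs hinge is at (326,436), tips at (435,405) and (440,450), with the salt shaker at (468,410) and the spice jar at (472,335). I'll compute rough positions.

```bash
python3 - <<'E'
from h import *
k=.64
for n,z,ds,ss in [('pivot',.024,(407,325),(402,318)),('upA',.024,(358,321),(357,310)),('upB',.024,(457,327),(445,331)),
 ('loA',.012,(380,312),(388,305)),('loB',.012,(435,350),(422,347)),('hinge',.022,(326,434),(284,399)),('tipA',.022,(433,403),(396,393)),('tipB',.022,(438,446),(385,434)),
 ('spice',.105,(473,311),(459,315)),('salt',.09,(469,390),(427,387)),('timer',.0,(514,290),(526,311)),('tin',.058,(313,288),(326,268)),('jam',.084,(284,322),(283,287)),
 ('mug',.1,(245,391),(217,341))]:
    print(n,atz('d0',ds[0]*k,ds[1]*k,z).round(3),atz('s0',ss[0]*k,ss[1]*k,z).round(3))
# tray corner guess: triangulate
def tri(p,q):
    o1,d1=ray('d0',p[0]*k,p[1]*k);o2,d2=ray('s0',q[0]*k,q[1]*k)
    A=sum((np.eye(3)-np.outer(d,d)/(d@d)) for d in(d1,d2));b=sum((np.eye(3)-np.outer(d,d)/(d@d))@o for o,d in((o1,d1),(o2,d2)))
    return np.linalg.solve(A,b).round(3)
print(tri((384,217),(405,217)),tri((484,276),(497,292)),tri((400,187),(432,190)),tri((488,240),(513,255)))
S=[]
for n,(u,v,w,h) in (('d0',(215,90,110,80)),):
    cv2.imwrite('pics/c1.png',cv2.resize(cv2.imread(f'pics/{n}.png')[v:v+h,u:u+w],None,fx=7,fy=7,interpolation=cv2.INTER_CUBIC))
E
```

```text
pivot [0.532 0.046 0.024] [0.533 0.041 0.024]
upA [0.621 0.057 0.024] [0.617 0.065 0.024]
upB [0.442 0.03  0.024] [0.448 0.031 0.024]
loA [0.593 0.012 0.012] [0.583 0.009 0.012]
loB [0.471 0.084 0.012] [0.469 0.079 0.012]
hinge [0.594 0.311 0.022] [0.592 0.31  0.022]
tipA [0.446 0.211 0.022] [0.446 0.206 0.022]
tipB [0.419 0.292 0.022] [0.417 0.287 0.022]
spice [0.41  0.068 0.105] [0.408 0.069 0.105]
salt [0.386 0.228 0.09 ] [0.38  0.227 0.09 ]
timer [ 0.358 -0.124  0.   ] [ 0.352 -0.129  0.   ]
tin [0.717 0.025 0.058] [0.716 0.023 0.058]
jam [0.721 0.148 0.084] [0.724 0.14  0.084]
mug [0.714 0.319 0.1  ] [0.707 0.321 0.1  ]
[ 0.615 -0.109  0.141] [ 0.421 -0.142  0.01 ] [ 0.605 -0.195  0.16 ] [ 0.426 -0.218  0.048]
```

View pics/w0.png

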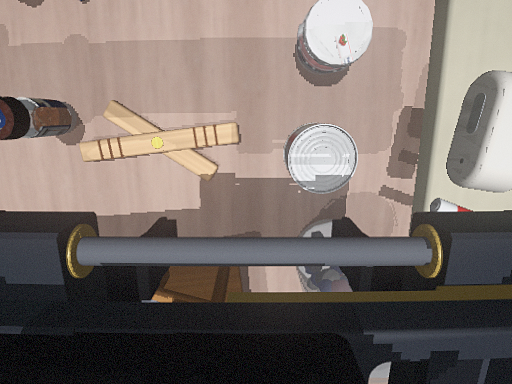

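Wrist view: stand upper bar ends at about (81,151) and (239,132), pivot (157,142), lower bar ends (110,107) and (213,172). The tin is at (322,158), the jam jar at (335,35), and the spice jar is at the left edge.

```bash
cat >> h.py <<'E'
def goto(p,rpy=None,M=None):
    """print total shift in tool axes (cm) and turn (deg) to reach target TCP pose"""
    o=env.get_obs(); C=R.from_euler('xyz',o['tool_rot'],degrees=True)
    T=R.from_matrix(M) if M is not None else (R.from_euler('xyz',rpy,degrees=True) if rpy is not None else C)
    t=(C.inv()*T).as_rotvec(degrees=True); s=(np.array(p)-o['tool_pos'])*100
    print('t',round(o['time_s'],2),'pos',o['tool_pos'].round(4),'rot',o['tool_rot'].round(1),'grip',round(o['grip_width'],4))
    print(' shift before turn',C.inv().apply(s).round(2),'turn',t.round(2),'shift after turn',T.inv().apply(s).round(2))
E
python3 - <<'E'
from h import *
P={n:atz('w0',*q,z) for n,q,z in [('pivot',(157,142),.024),('upA',(81,151),.024),('upB',(239,132),.024),('loA',(110,107),.012),('loB',(213,172),.012),('tin',(322,158),.058),('jam',(337,33),.084),('spice',(0,118),.105),('traycorner',(240,268),.12)]}
for n in P:print(n,P[n].round(4))
u=P['upB']-P['upA'];l=P['loB']-P['loA'];print(np.linalg.norm(u),np.linalg.norm(l))
a,b=[np.degrees(np.arctan2(v[1],v[0])) for v in(u,l)];print(a,b)
m=np.radians((a+b)/2);g=P['pivot'][:2]+.045*np.array([np.cos(m),np.sin(m)]);print('g',g,'yaw',np.degrees(m)+90)
goto([*g,.12],[180,0,np.degrees(m)+90])
E
```

```text
pivot [0.5367 0.036  0.024 ]
upA [0.4448 0.026  0.024 ]
upB [0.6324 0.0471 0.024 ]
loA [0.4797 0.0764 0.012 ]
loB [ 0.5993 -0.0017  0.012 ]
tin [0.7219 0.0217 0.058 ]
jam [0.7245 0.1383 0.084 ]
spice [0.4184 0.0655 0.105 ]
traycorner [ 0.6365 -0.074   0.12  ]
0.18871455712507257 0.14280451270369157
6.417403198247204 -33.1317185685185
g [0.58049519 0.02558878] yaw 76.64284231486435
t 0.15 pos [ 6.496e-01 -1.000e-04  2.217e-01] rot [-179.9    0.    90. ] grip 0.0871
 shift before turn [ 2.57 -6.89 10.18] turn [-0.08  0.02 13.36] shift after turn [ 0.9  -7.31 10.17]
```

Call:
servo_tool(plan=[[1,[0,0,0],[0,0,7.1]],[1,[0,0,0],[0,0,7.1]],[1,[0,0,0],[0,0,7.1]],[1,[0,0,0],[0,0,7.1]],[1,[0,0,0],[0,0,7.1]],[1,[0,0,0],[0,0,7.1]],[1,[0,0,0],[0,0,7.1]],[1,[0,0,0],[0,0,7.1]],[1,[0,0,0],[0,0,7.1]],[1,[0,0,0],[0,0,7.1]],[1,[0,0,0],[0,0,7.1]],[1,[0,0,0],[0,0,7.1]],[1,[0,0,0],[0,0,7.1]],[1,[0,0,0],[0,0,7.1]],[1,[0,0,0],[0,0,4]]], force=30)

```text
time_s: 1.4
tool_pos: [0.6455, 0.0, 0.214]
tool_rot: [179.8, 0.8, -14.9]
force: [0.1, 0.0, 0.4]
grip_width: 0.0873
```

```bash
python3 - <<'E'
from h import *
goto([.5805,.0256,.1],[180,0,-13.4])
E
```

```text
t 1.4 pos [0.6455 0.     0.214 ] rot [179.8   0.8 -14.9] grip 0.0873
 shift before turn [-6.78 -0.85 11.5 ] turn [ 0.22  0.81 -1.47] shift after turn [-6.92 -0.98 11.4 ]
```

Call:
servo_tool(plan=[[1,[-1.2,-0.15,1.9],[0,0.2,-0.3]],[1,[-1.2,-0.15,1.9],[0,0.2,-0.3]],[1,[-1.2,-0.15,1.9],[0,0.2,-0.3]],[1,[-1.1,-0.15,1.9],[0,0.2,-0.3]],[1,[-1.1,-0.15,1.9],[0,0,-0.3]],[1,[-1.1,-0.15,1.9],[0,0,0]],[1,[0,0,0],[0,0,0]]])

```text
time_s: 1.98
tool_pos: [0.5772, 0.0258, 0.0946]
tool_rot: [179.7, -0.0, -13.6]
force: [-0.8, 0.4, -0.4]
grip_width: 0.0873
```

```bash
python3 - <<'E'
from h import *
goto([.5805,.0256,.004],[180,0,-13.4])
c=save('wrist','w1')
E
```

```text
t 1.98 pos [0.5772 0.0258 0.0946] rot [179.7  -0.  -13.6] grip 0.0873
 shift before turn [ 0.32 -0.1   9.06] turn [ 0.29 -0.03 -0.17] shift after turn [ 0.32 -0.05  9.06]
```

View pics/w1.png

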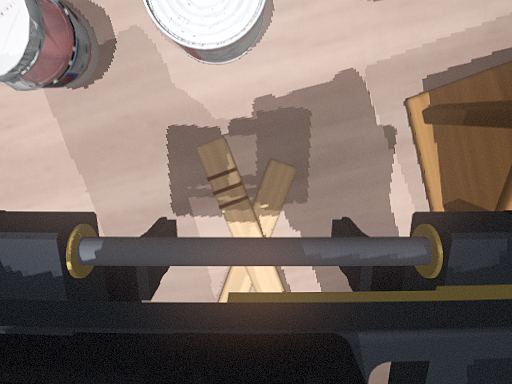

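Wrist view: the bar ends at (213,140) (upper) and (280,165) (lower) lie between the fingertips at about x=160 and 350, so the gripper is centred well. I'll descend and squeeze.

Call:
servo_tool(plan=[[1,[0.05,0,2],[0,0,0]],[1,[0.05,0,2],[0,0,0]],[1,[0.05,0,2],[0,0,0]],[1,[0.05,0,1.5],[0,0,0]],[1,[0.05,0,0.8],[0,0,0]],[1,[0,0,0.5],[0,0,0]],[1,[0,0,0],[0,0,0]]])

```text
time_s: 2.62
tool_pos: [0.5959, 0.0224, 0.0161]
tool_rot: [-180.0, -1.4, -13.7]
force: [-0.3, -0.4, 0.4]
grip_width: 0.0869
```

```bash
python3 - <<'E'
from h import *
goto([.5805,.0256,.004],[180,0,-13.4])
E
```

```text
t 2.62 pos [0.5959 0.0224 0.0161] rot [-180.    -1.4  -13.7] grip 0.0869
 shift before turn [-1.6   0.05  1.17] turn [-0.03 -1.36 -0.31] shift after turn [-1.57  0.04  1.21]
```

Call:
servo_tool(plan=[[1,[-0.5,0,0.2],[0,-0.5,0]],[1,[-0.5,0,0.3],[0,-0.5,0]],[1,[-0.4,0,0.3],[0,-0.3,0]],[1,[-0.2,0,0.3],[0,0,0]],[1,[0,0,0.1],[0,0,0]],[1,[0,0,0],[0,0,0]]])

```text
time_s: 3.12
tool_pos: [0.5826, 0.0266, 0.0073]
tool_rot: [-179.8, -0.3, -13.7]
force: [0.3, -0.0, 0.7]
grip_width: 0.0867
```

```bash
python3 - <<'E'
from h import *
goto([.5805,.0256,.004],[180,0,-13.4])
E
```

```text
t 3.12 pos [0.5826 0.0266 0.0073] rot [-179.8   -0.3  -13.7] grip 0.0867
 shift before turn [-0.18  0.15  0.33] turn [-0.18 -0.31 -0.32] shift after turn [-0.18  0.14  0.33]
```

Fine tune and squeeze.

Call:
servo_tool(plan=[[1,[-0.1,0.1,0.2],[0,-0.3,0]],[1,[-0.1,0,0.1],[0,0,0]],[0.6,[0,0,0],[0,0,0]],[0.45,[0,0,0],[0,0,0]],[0.3,[0,0,0],[0,0,0]],[0.15,[0,0,0],[0,0,0]],[0,[0,0,0],[0,0,0]],[0,[0,0,0],[0,0,0]],[0,[0,0,0],[0,0,0]],[0,[0,0,0],[0,0,0]],[0,[0,0,0],[0,0,0]]], force=25)

```text
time_s: 4.03
tool_pos: [0.5811, 0.0263, 0.0046]
tool_rot: [-179.8, -0.1, -13.7]
force: [0.3, 0.2, -0.5]
grip_width: 0.035
```

```bash
python3 - <<'E'
from h import *
goto([.5805,.0256,.004],[180,0,-13.4])
E
```

```text
t 4.03 pos [0.5811 0.0263 0.0046] rot [-1.798e+02 -1.000e-01 -1.370e+01] grip 0.035
 shift before turn [-0.04  0.08  0.06] turn [-0.22 -0.09 -0.28] shift after turn [-0.04  0.08  0.06]
```

Call:
servo_tool(plan=[[0,[0,0,0],[0,0,0]],[0,[0,0,0],[0,0,0]],[0,[0,0,0],[0,0,0]],[0,[0,0,0],[0,0,0]],[0,[0,0,0],[0,0,0]]])

```text
time_s: 4.45
tool_pos: [0.5811, 0.0263, 0.0046]
tool_rot: [-179.8, -0.1, -13.7]
force: [0.3, 0.6, -1.0]
grip_width: 0.026
```

Call:
servo_tool(plan=[[0,[0,0,0],[0,0,0]],[0,[0,0,0],[0,0,0]],[0,[0,0,0],[0,0,0]],[0.5,[0,0,0],[0,0,0]],[0.5,[0,0,0],[0,0,0]],[0.5,[0,0,0],[0,0,0]],[0.5,[-0.8,0,-0.1],[0,0,0]],[0.5,[-1,0,0],[0,0,0]],[0.5,[-1,0,0],[0,0,0]],[0.5,[-1,0,0],[0,0,0]],[0.5,[-0.6,0,0],[0,0,0]],[0.5,[0,0,0],[0,0,0]]])

```text
time_s: 5.45
tool_pos: [0.532, 0.0378, 0.0052]
tool_rot: [-179.8, 0.1, -13.7]
force: [0.7, 0.4, -0.7]
grip_width: 0.0436
```

```bash
python3 - <<'E'
from h import *
goto([.5367,.036,.004],[180,0,-13.4])
save('wrist','w2')
c,_=save('side','d2'); 
a=cv2.resize(c['image'][165:265,210:310],None,fx=5,fy=5,interpolation=cv2.INTER_CUBIC)
b=cv2.resize(cv2.imread('pics/w2.png'),(300,225))
o=np.zeros((500,800,3),np.uint8);o[:,:500]=a;o[:225,500:]=b;cv2.imwrite('pics/m2.png',o)
E
```

```text
t 5.45 pos [0.532  0.0378 0.0052] rot [-1.798e+02  1.000e-01 -1.370e+01] grip 0.0436
 shift before turn [0.5  0.07 0.12] turn [-0.19  0.07 -0.3 ] shift after turn [0.5  0.07 0.12]
```

View pics/m2.png

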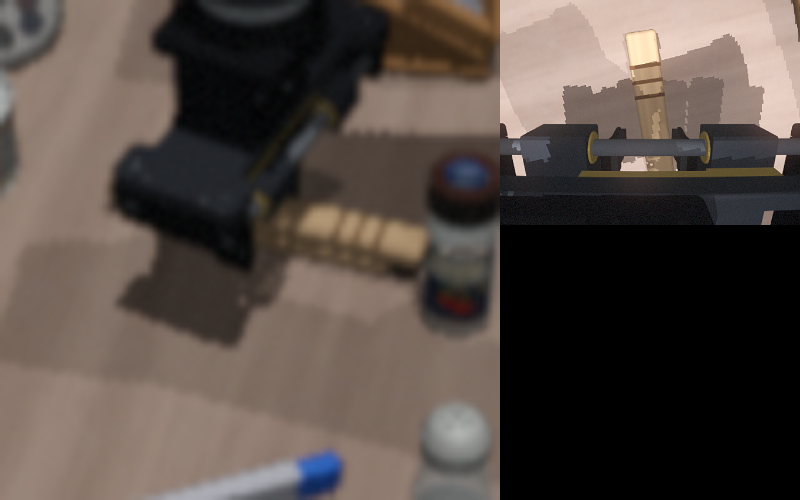

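The stand is folded. In the wrist view its far end is at about (242,53) and its axis passes through (263,265).

```bash
python3 - <<'E'
from h import *
e=atz('w2',243,53,.024);q=atz('w2',264,265,.024)
d=(e-q)/np.linalg.norm(e-q);p=e-.095*d
print(e,q,'ang',np.degrees(np.arctan2(d[1],d[0])),'pivot',p)
goto([p[0],p[1],.004],[180,0,np.degrees(np.arctan2(d[1],d[0]))])
im=cv2.imread('pics/w2.png');g=im[:200].astype(int);m=(g[...,2]>150)&(g[...,2]-g[...,0]>50)
for r in range(45,200,15): 
    x=np.where(m[r])[0]; x=x[(x>180)&(x<320)]; print(r,x.min() if len(x) else 0,x.max() if len(x) else 0,len(x))
E
```

```text
[0.62296751 0.02027946 0.024     ] [0.52312892 0.03451736 0.024     ] ang -8.116179786321666 pivot [0.52891905 0.03369164 0.024     ]
t 5.55 pos [0.5336 0.0375 0.0055] rot [-179.8   -0.   -13.7] grip 0.0434
 shift before turn [-0.36  0.48  0.15] turn [-0.2  -0.04 -5.61] shift after turn [-0.41  0.44  0.15]
45 0 0 0
60 215 266 52
75 216 268 53
90 218 270 53
105 221 273 53
120 223 274 52
135 226 251 26
150 238 273 36
165 0 0 0
180 0 0 0
195 262 271 10
```

Call:
servo_tool(plan=[[0.5,[-0.2,0.2,0.1],[0,0,-2.8]],[0.5,[-0.2,0.2,0.1],[0,0,-2.8]],[0,[0,0,0],[0,0,0]],[0,[0,0,0],[0,0,0]],[0,[0,0,0],[0,0,0]],[0,[0,0,0],[0,0,0]],[0,[0,0,0],[0,0,0]],[0,[0,0,0],[0,0,0]]], force=45)

```text
time_s: 6.22
tool_pos: [0.5317, 0.0335, 0.0044]
tool_rot: [-179.8, -0.2, -8.2]
force: [-1.4, -1.0, 0.6]
grip_width: 0.0241
```

Stand gripped (24.1 mm). I'll lift it and look at the tray in enlarged crops of the initial, unobstructed pictures.

Call:
servo_tool(plan=[[0,[0,0,-1],[0,0,0]],[0,[0,0,-2],[0,0,0]],[0,[0,0,-2.5],[0,0,0]],[0,[0,0,-2.5],[0,0,0]],[0,[0,0,-2.5],[0,0,0]],[0,[0,0,-2.5],[0,0,0]],[0,[0,0,-2.5],[0,0,0]],[0,[0,0,-2.5],[0,0,0]],[0,[0,0,-2.5],[0,0,0]],[0,[0,0,-2.5],[0,0,0]],[0,[0,0,0],[0,0,0]]])

```text
time_s: 7.13
tool_pos: [0.5267, 0.0337, 0.2465]
tool_rot: [-179.9, 0.2, -8.3]
force: [1.0, 0.1, -1.3]
grip_width: 0.0232
```

```bash
python3 - <<'E'
from h import *
goto([.5,-.1,.28],[180,0,0])
a=cv2.imread('pics/d0.png')[110:185,238:318];b=cv2.imread('pics/s0.png')[115:190,255:335]
f=lambda i:cv2.resize(i,(400,375),interpolation=cv2.INTER_LANCZOS4)
cv2.imwrite('pics/m3.png',np.hstack([f(a),f(b)]))
E
```

```text
t 7.13 pos [0.5267 0.0337 0.2465] rot [-179.9    0.2   -8.3] grip 0.0232
 shift before turn [-0.73 13.6  -3.37] turn [-0.13  0.14 -8.28] shift after turn [-2.67 13.37 -3.35]
```

View pics/m3.png

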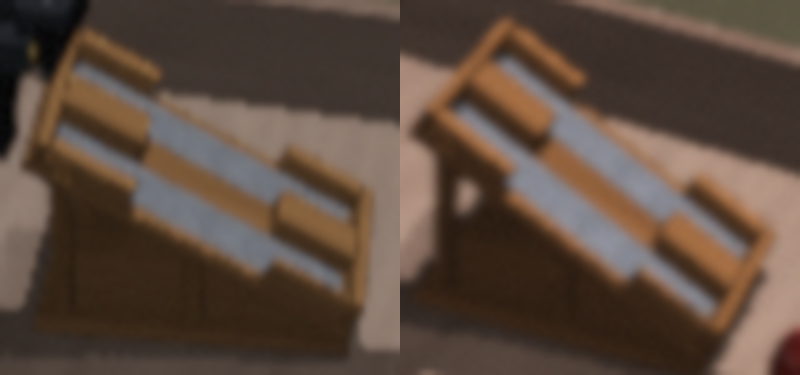

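The crops show the tray clearly: side panel outer rim corners near (82,30), (27,150), (372,185), (357,300); scene panel near (507,20), (422,115), (770,235), (718,330). Ridge ends and wall cut-outs are visible too. I'll fit x, y and yaw.

```bash
cat > fit.py <<'E'
from h import *
from scipy.optimize import least_squares
def Tm(x,y,yaw,z=.078):
    return R.from_euler('z',yaw)*R.from_euler('y',-np.pi/6),np.array([x,y,z])
D={(115,66,18):((27,150),(422,115)),(115,-66,18):((82,30),(507,20)),(-115,66,18):((357,300),(718,328)),(-115,-66,18):((372,187),(772,237)),
(48,-16,18):((150,118),(550,118)),(-48,-16,18):((280,197),(673,213)),(-48,16,18):((273,224),(660,240)),(48,16,18):((142,148),(538,145)),
(48,66,18):((135,185),(508,178)),(-48,66,18):((272,263),(640,275)),(48,-54,18):((159,74),(585,82)),(-48,-54,18):((288,150),(695,180))}
Q=[]
for P,(a,b) in D.items():
    Q.append(('d0',np.array(P)/1e3,np.array([238+a[0]/5-.4,110+a[1]/5-.4])))
    Q.append(('s0',np.array(P)/1e3,np.array([255+(b[0]-400)/5-.4,115+b[1]/5-.4])))
def res(p,Q=Q):
    r,t=Tm(*p[:3]); return np.concatenate([proj(n,r.apply(P)+t)-q for n,P,q in Q])
if __name__=='__main__':
  for cams in (('d0','s0'),('d0',),('s0',)):
    QQ=[q for q in Q if q[0] in cams]
    s=least_squares(lambda p:res(p,QQ),[.52,-.15,0],loss='soft_l1')
    print(cams,s.x,np.degrees(s.x[2]))
    if len(cams)==2:
        for (n,P,q),e in zip(QQ,res(s.x,QQ).reshape(-1,2)):print(n,P,e.round(1))
E
python3 fit.py
```

```text
('d0', 's0') [ 0.53262468 -0.17858913  0.12282747] 7.037495783426742
d0 [0.115 0.066 0.018] [ 2.  -1.5]
s0 [0.115 0.066 0.018] [-0.3 -1.3]
d0 [ 0.115 -0.066  0.018] [-2.5 -1.5]
s0 [ 0.115 -0.066  0.018] [-1.3 -0.9]
d0 [-0.115  0.066  0.018] [1.8 3.6]
s0 [-0.115  0.066  0.018] [-0.1  3.1]
d0 [-0.115 -0.066  0.018] [0.6 0.7]
s0 [-0.115 -0.066  0.018] [ 0.7 -0.7]
d0 [ 0.048 -0.016  0.018] [ 0.3 -0.2]
s0 [ 0.048 -0.016  0.018] [ 0.9 -0.7]
d0 [-0.048 -0.016  0.018] [ 0.6 -1.7]
s0 [-0.048 -0.016  0.018] [-0.1 -0.9]
d0 [-0.048  0.016  0.018] [ 1.2 -1. ]
s0 [-0.048  0.016  0.018] [-0.6 -1.3]
d0 [0.048 0.016 0.018] [ 0.7 -0.3]
s0 [0.048 0.016 0.018] [-0.3 -1.3]
d0 [0.048 0.066 0.018] [0.2 2. ]
s0 [0.048 0.066 0.018] [-0.1 -0.1]
d0 [-0.048  0.066  0.018] [0.2 1.1]
s0 [-0.048  0.066  0.018] [-1.7  0.1]
d0 [ 0.048 -0.054  0.018] [-0.1  1.8]
s0 [ 0.048 -0.054  0.018] [-2.   1.1]
d0 [-0.048 -0.054  0.018] [-0.2  0.7]
s0 [-0.048 -0.054  0.018] [-0.9 -0.1]
('d0',) [ 0.53446422 -0.17991578  0.11480961] 6.578106364574553
('s0',) [ 0.53024977 -0.17687708  0.1237606 ] 7.090959955692616
```

```bash
python3 - <<'E'
from h import *
from fit import *
k=.64
for n,p in (('wallbase',(520,213)),('wallbase2',(575,217)),('walltop?',(520,178)),('pouch',(532,255)),('jarL base',(322,272)),('timer',(514,290))): print(n,atz('d0',p[0]*k,p[1]*k,0).round(3))
for n,p in (('pouch',(560,284)),('jarLbase',(350,262)),('jarR',(378,232))): print(n,atz('s0',p[0]*k,p[1]*k,0).round(3))
r,t=Tm(.5326,-.1786,.1228)
M=(r*R.from_euler('x',180,degrees=True))
for y in(-.035,.035):
    for h in(.1,.004): print(y,h,r.apply([0,y,h])+t, M.as_euler('xyz',degrees=True))
    goto(r.apply([0,y,.1])+t,M=M.as_matrix())
E
```

```text
wallbase [ 0.381 -0.39   0.   ]
wallbase2 [ 0.26  -0.403  0.   ]
walltop? [ 0.4   -0.536  0.   ]
pouch [ 0.337 -0.244  0.   ]
jarL base [ 0.745 -0.088  0.   ]
timer [ 0.358 -0.124  0.   ]
pouch [ 0.325 -0.249  0.   ]
jarLbase [ 0.737 -0.087  0.   ]
jarR [ 0.751 -0.221  0.   ]
-0.035 0.1 [ 0.48726373 -0.21946101  0.16460254] [180.         -30.           7.03592172]
-0.035 0.004 [ 0.53490227 -0.21358142  0.0814641 ] [180.         -30.           7.03592172]
t 7.13 pos [0.5267 0.0337 0.2465] rot [-179.9    0.2   -8.3] grip 0.0232
 shift before turn [-0.24 25.63  8.14] turn [  3.87  29.96 -15.  ] shift after turn [-10.17  24.64   3.59]
0.035 0.1 [ 0.47868932 -0.14998815  0.16460254] [180.         -30.           7.03592172]
0.035 0.004 [ 0.52632785 -0.14410855  0.0814641 ] [180.         -30.           7.03592172]
t 7.13 pos [0.5267 0.0337 0.2465] rot [-179.9    0.2   -8.3] grip 0.0232
 shift before turn [-2.08 18.88  8.16] turn [  3.87  29.96 -15.  ] shift after turn [-10.17  17.64   3.59]
```

Call:
servo_tool(plan=[[0,[0,0,0],[0.7,5,-2.5]],[0,[0,0,0],[0.7,5,-2.5]],[0,[0,0,0],[0.7,5,-2.5]],[0,[0,0,0],[0.7,5,-2.5]],[0,[0,0,0],[0.7,5,-2.5]],[0,[0,0,0],[0.7,5,-2.5]],[0,[-1,2.5,0],[0,0,0]],[0,[-1,2.5,0],[0,0,0]],[0,[-1,2.5,0],[0,0,0]],[0,[-1,2.5,0],[0,0,0]],[0,[-1,2.5,0],[0,0,0]],[0,[-1,2.5,0],[0,0,0]],[0,[-1,2.5,0],[0,0,0]],[0,[-1,2.5,0],[0,0,0]],[0,[-1,2,0],[0,0,0]],[0,[0,0,0],[0,0,0]]])

```text
time_s: 8.47
tool_pos: [0.4748, -0.1837, 0.1867]
tool_rot: [-179.0, -27.0, 7.1]
force: [-0.9, -0.1, -2.3]
grip_width: 0.0237
```

```bash
cat > tr.py <<'E'
from fit import *
import sys
TR=(.5326,-.1786,.1228)
def tg(y,h,x=0,TR=TR):
    r,t=Tm(*TR); M=r*R.from_euler('x',180,degrees=True)
    goto(r.apply([x,y,h])+t,M=M.as_matrix())
    o=env.get_obs(); print(' tcp in tray',r.inv().apply(o['tool_pos']-t).round(4),'F',o['force'].round(1))
if __name__=='__main__': tg(*map(float,sys.argv[1:]))
E
python3 tr.py -.035 .1
python3 - <<'E'
from h import *
save('wrist','w3')
E
```

```text
t 8.47 pos [ 0.4748 -0.1837  0.1867] rot [-179.   -27.     7.1] grip 0.0237
 shift before turn [-0.3   3.75  2.27] turn [-1.08  2.98  0.06] shift after turn [-0.41  3.71  2.32]
 tcp in tray [0.0041 0.0021 0.1232] F [-0.9 -0.1 -2.3]
```

View pics/w3.png

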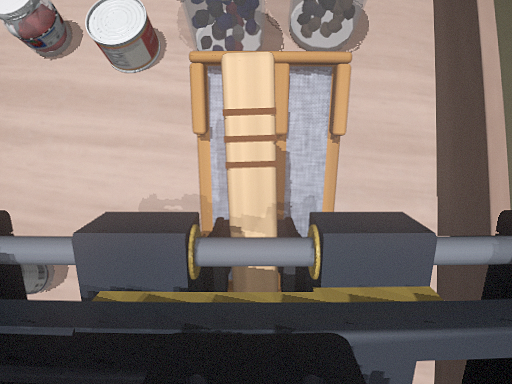

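Wrist view: the tray's top rim runs from (190,53) to (351,53). Wall cut ends are at (193–206,134) and (332–346,134), ridge edge (288,133). The stand lies parallel to the tray and still folded. I'll refit the tray from this near view.

```bash
python3 - <<'E'
from fit import *
Q=[('w3',np.array(P)/1e3,np.array(q,float)) for P,q in [((115,66,18),(190,53)),((115,-66,18),(351,53)),((48,66,18),(193,134)),((48,54,18),(206,134)),((48,-54,18),(332,134)),((48,-66,18),(346,134)),((48,-16,18),(288,133))]]
s=least_squares(lambda p:res(p,Q),[.53,-.178,.12]);print(s.x,np.degrees(s.x[2]));print(res(s.x,Q).reshape(-1,2).round(1))
s=least_squares(lambda p:np.concatenate([proj('w3',(lambda r,t:r.apply(P)+t)(*Tm(*p)))-q for n,P,q in Q]),[.53,-.178,.12,.078]);print(s.x)
# stand end in tool frame
o,d=ray('w3',248,53);o2,d2=ray('w3',252,180)
ob=env.get_obs();C=R.from_euler('xyz',ob['tool_rot'],degrees=True)
for a,b in((o,d),(o2,d2)):
    a=C.inv().apply(a-ob['tool_pos']);b=C.inv().apply(b);print(a+b*(-.020-a[2])/b[2])
E
```

```text
[ 0.5344349  -0.18783399  0.12525545] 7.176608435299486
[[-2.9 -2.8]
 [ 2.6 -3.2]
 [-1.3  0.8]
 [-0.3  0.8]
 [ 0.9  0.9]
 [ 1.   1. ]
 [ 0.   1.8]]
[ 0.53782757 -0.1877158   0.12510552  0.07144934]
[ 0.09101963 -0.00011827 -0.02      ]
[ 0.03526491  0.0014595  -0.02      ]
```

```bash
sed -i 's/^TR=.*/TR=(.535,-.1875,.1253)/' tr.py; python3 tr.py -.035 .06 .004
```

```text
t 8.52 pos [ 0.4753 -0.1816  0.187 ] rot [-178.9  -27.     7.2] grip 0.0233
 shift before turn [0.35 4.96 6.26] turn [-1.11  2.98 -0.02] shift after turn [0.02 4.83 6.36]
 tcp in tray [0.0038 0.0133 0.1236] F [-0.5  0.1 -2.4]
```

Call:
servo_tool(plan=[[0,[0,1.2,0],[-0.5,1.2,0]],[0,[0,1.2,0],[-0.5,1.2,0]],[0,[0,1.2,0],[-0.1,0.6,0]],[0,[0,1,0],[0,0,0]],[0,[0,0.3,1.2],[0,0,0]],[0,[0,0,1.2],[0,0,0]],[0,[0,0,1.2],[0,0,0]],[0,[0,0,1.2],[0,0,0]],[0,[0,0,1],[0,0,0]],[0,[0,0,0],[0,0,0]],[0,[0,0,0],[0,0,0]]])

```text
time_s: 9.43
tool_pos: [0.5117, -0.2138, 0.1315]
tool_rot: [-179.6, -29.9, 7.8]
force: [0.2, -0.1, -1.6]
grip_width: 0.0236
```

```bash
python3 tr.py -.035 .06 .004; python3 - <<'E'
from h import *
save('wrist','w4')
E
```

```text
t 9.43 pos [ 0.5117 -0.2138  0.1315] rot [-179.6  -29.9    7.8] grip 0.0236
 shift before turn [ 0.    1.18 -0.06] turn [-0.76  0.15  0.57] shift after turn [ 0.01  1.18 -0.05]
 tcp in tray [ 0.0039 -0.0232  0.0595] F [ 0.2 -0.1 -1.6]
```

View pics/w4.png

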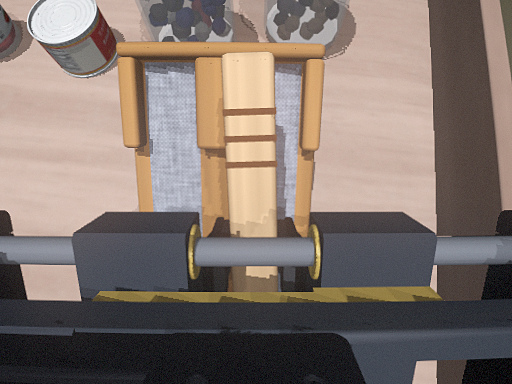

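Wrist view: rim corners at (118,44) and (325,44), wall ends (123/146,148) and (301/322,150), ridge left edge (197,148). The stand, at x≈250, is still left of the right slot's centre line.

```bash
python3 - <<'E'
from fit import *
Q=[('w4',np.array(P)/1e3,np.array(q,float)) for P,q in [((115,66,18),(118,44)),((115,-66,18),(325,44)),((48,66,18),(122,148)),((48,54,18),(146,148)),((48,-54,18),(301,150)),((48,-66,18),(322,150)),((48,16,18),(197,148))]]
s=least_squares(lambda p:res(p,Q),[.53,-.178,.12]);print(s.x,np.degrees(s.x[2]));print(res(s.x,Q).reshape(-1,2).round(1))
s=least_squares(lambda p:np.concatenate([proj('w4',(lambda r,t:r.apply(P)+t)(*Tm(*p)))-q for n,P,q in Q]),[.53,-.178,.12,.078]);print(s.x)
s=least_squares(lambda p:np.concatenate([proj('w4',(lambda r,t:r.apply(P)+t)(*Tm(*p)))-q for n,P,q in Q[2:]]),[.53,-.178,.12,.078]);print(s.x)
E
```

```text
[ 0.53442232 -0.18909878  0.12390087] 7.098996690455851
[[-3.7 -3.6]
 [ 3.8 -2.8]
 [ 0.9  0.7]
 [-5.3  0.8]
 [ 3.1  0.7]
 [ 0.3  0.9]
 [ 0.6  1.4]]
[ 0.53702631 -0.18813825  0.12493169  0.07285345]
[ 0.5364456  -0.18838617  0.12348105  0.07471579]
```

```bash
sed -i 's/^TR=.*/TR=(.535,-.1885,.1245)/' tr.py; python3 tr.py -.035 .025 .004
```

```text
t 9.48 pos [ 0.5115 -0.2137  0.1315] rot [-179.6  -29.8    7.8] grip 0.0234
 shift before turn [0.01 1.34 3.43] turn [-0.8   0.15  0.62] shift after turn [0.01 1.29 3.45]
 tcp in tray [ 0.0039 -0.0221  0.0595] F [-0.2  0.2 -2.6]
```

Call:
servo_tool(plan=[[0,[0,0.7,0],[-0.4,0,0.3]],[0,[0,0.5,0],[-0.4,0,0.3]],[0,[0,0.1,0.5],[0,0,0]],[0,[0,0,0.8],[0,0,0]],[0,[0,0,0.8],[0,0,0]],[0,[0,0,0.8],[0,0,0]],[0,[0,0,0.4],[0,0,0]],[0,[0,0,0],[0,0,0]],[0,[0,0,0],[0,0,0]]])

```text
time_s: 10.23
tool_pos: [0.5322, -0.2269, 0.102]
tool_rot: [179.8, -30.0, 7.1]
force: [-0.7, -0.0, -3.0]
grip_width: 0.0234
```

```bash
python3 tr.py -.035 .006 .004
```

```text
t 10.23 pos [ 0.5322 -0.2269  0.102 ] rot [179.8 -30.    7.1] grip 0.0234
 shift before turn [-0.14 -0.28  1.85] turn [ 0.21 -0.01 -0.07] shift after turn [-0.14 -0.27  1.85]
 tcp in tray [ 0.0054 -0.0377  0.0245] F [-0.7 -0.  -3. ]
```

Call:
servo_tool(plan=[[0,[-0.1,-0.25,0.2],[0,0,0]],[0,[0,0,0.4],[0,0,0]],[0,[0,0,0.4],[0,0,0]],[0,[0,0,0.4],[0,0,0]],[0,[0,0,0.3],[0,0,0]],[0,[0,0,0],[0,0,0]],[0,[0,0,0],[0,0,0]]])

```text
time_s: 10.82
tool_pos: [0.5404, -0.2228, 0.0853]
tool_rot: [179.8, -30.0, 7.1]
force: [-0.0, -0.4, -1.9]
grip_width: 0.0238
```

```bash
python3 tr.py -.035 .004 .004
```

```text
t 10.82 pos [ 0.5404 -0.2228  0.0853] rot [179.8 -30.    7.1] grip 0.0238
 shift before turn [-0.06  0.03  0.18] turn [ 0.2  -0.03 -0.04] shift after turn [-0.06  0.03  0.18]
 tcp in tray [ 0.0046 -0.0347  0.0058] F [-0.  -0.4 -1.9]
```

Call:
servo_tool(plan=[[0,[0,0,0.15],[0,0,0]],[0,[0,0,0.1],[0,0,0]],[0,[0,0,0],[0,0,0]],[0,[0,0,0],[0,0,0]]])

```text
time_s: 11.15
tool_pos: [0.5411, -0.2235, 0.0853]
tool_rot: [179.9, -30.1, 7.0]
force: [-0.9, -0.0, -2.4]
grip_width: 0.0239
```

```bash
python3 tr.py -.035 .004 .004
```

```text
t 11.15 pos [ 0.5411 -0.2235  0.0853] rot [179.9 -30.1   7. ] grip 0.0239
 shift before turn [-0.11 -0.05  0.15] turn [ 0.14 -0.12 -0.09] shift after turn [-0.11 -0.05  0.15]
 tcp in tray [ 0.0051 -0.0355  0.0055] F [-0.9 -0.  -2.4]
```

Call:
servo_tool(plan=[[0,[-0.1,0,0.3],[0,0,0]],[0,[0,0,0.3],[0,0,0]],[0,[0,0,0],[0,0,0]]])

```text
time_s: 11.4
tool_pos: [0.5416, -0.2244, 0.0857]
tool_rot: [-179.9, -30.3, 7.1]
force: [0.6, -0.7, -2.0]
grip_width: 0.0238
```

```bash
python3 tr.py -.035 .004 .004
```

```text
t 11.4 pos [ 0.5416 -0.2244  0.0857] rot [-179.9  -30.3    7.1] grip 0.0238
 shift before turn [-0.17 -0.14  0.16] turn [-0.12 -0.35 -0.04] shift after turn [-0.17 -0.14  0.16]
 tcp in tray [ 0.0057 -0.0364  0.0056] F [ 0.6 -0.7 -2. ]
```

```bash
python3 - <<'E'
from h import *
c,_=save('side','d5');w,_=save('wrist','w5')
a=cv2.resize(c['image'][105:180,235:325],(480,400),interpolation=cv2.INTER_CUBIC)
b=w['image'][20:290,96:416]
o=np.zeros((400,800,3),np.uint8);o[:,:480]=a;o[:270,480:]=b;cv2.imwrite('pics/m5.png',o)
o=env.get_obs();print(o['tool_pos'],o['force'],o['joint_velocities'].round(2),o['qpos'].round(1),o['wrist_torque'])
E
```

```text
[ 0.54226694 -0.22453486  0.08518468] [-0.04404681 -1.00868789 -2.44733986] [-0.37  0.94 -0.63  0.37 -0.1  -0.85 -0.14] [ 15.8   3.   15.8 124.7 -36.9  33.3 -23.6] [-0.08719487  0.88750682 -0.01414585]
```

View pics/m5.png

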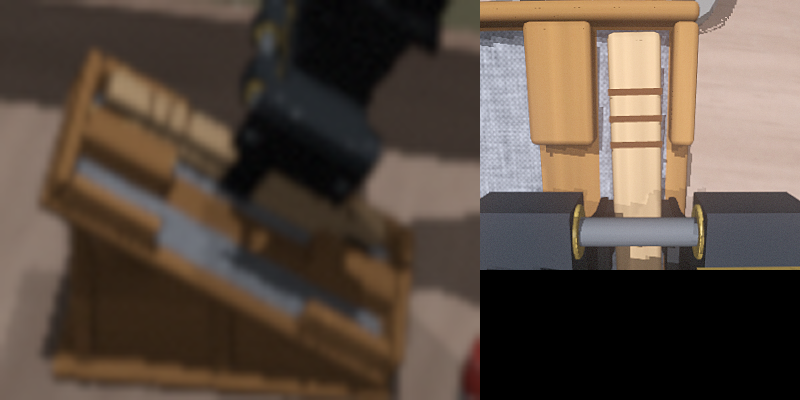

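Wrist part: the stand (x 609–660) lies between the ridge (596) and the right wall (672), with its end just inside the top wall. The side part shows it seated. Down-steps no longer move it, so it's on the floor; I'll release gently.

Call:
servo_tool(plan=[[0.28,[0,0,0],[0,0,0]],[0.32,[0,0,0],[0,0,0]],[0.36,[0,0,0],[0,0,0]],[0.42,[0,0,0],[0,0,0]],[0.45,[0,0,0],[0,0,0]],[0.45,[0,0,0],[0,0,0]],[0.45,[0,0,0],[0,0,0]]])

```text
time_s: 12.08
tool_pos: [0.5445, -0.2243, 0.0852]
tool_rot: [179.9, -30.5, 7.2]
force: [-0.3, -0.2, -0.3]
grip_width: 0.0386
```

```bash
python3 tr.py -.035 .004 .004
```

```text
t 12.08 pos [ 0.5445 -0.2243  0.0852] rot [179.9 -30.5   7.2] grip 0.0386
 shift before turn [-0.39 -0.17 -0.02] turn [ 0.04 -0.46  0.02] shift after turn [-0.39 -0.17 -0.02]
 tcp in tray [ 0.0079 -0.0367  0.0038] F [-0.3 -0.2 -0.3]
```

Call:
servo_tool(plan=[[0.45,[0,-0.1,-0.4],[0,0,0]],[0.45,[0,0,-0.8],[0,0,0]],[0.45,[0,0,-1.2],[0,0,0]],[0.45,[0,0,-2],[0,0,0]],[0.6,[0,0,-2],[0,0,0]],[0.8,[0,0,-2],[0,0,0]],[1,[0,0,-2],[0,0,0]],[1,[0,0,-2],[0,0,0]],[1,[0,0,-2],[0,0,0]],[1,[0,0,0],[0,0,0]]])

```text
time_s: 12.92
tool_pos: [0.4652, -0.2332, 0.2182]
tool_rot: [179.8, -30.3, 7.1]
force: [1.2, -0.8, 0.9]
grip_width: 0.0712
```

```bash
python3 - <<'E'
from h import *
goto([.50,.20,.26],[180,0,12])
w,_=save('wrist','w6')
E
```

```text
t 12.92 pos [ 0.4652 -0.2332  0.2182] rot [179.8 -30.3   7.1] grip 0.0712
 shift before turn [  9.7  -42.57   0.71] turn [  1.46 -30.32  -4.85] shift after turn [ 12.41 -41.65  -4.18]
```

Call:
servo_tool(plan=[[1,[0,-1,-1],[0.2,-5,-0.5]],[1,[0,-2,-1],[0.2,-5,-0.5]],[1,[0,-3,-0.5],[0.2,-5,-0.5]],[1,[0,-3,0],[0.2,-5,-0.5]],[1,[0,-3,0],[0.2,-5,-0.5]],[1,[0,-3,0],[0.2,-5,-0.5]],[1,[0,-3,0],[0,0,-2]],[1,[0,-3,0],[0,0,-2]],[1,[0,-3,0],[0,0,-2]],[1,[0,-3,0],[0,0,-2]],[1,[0,-3,0],[0,0,-2]],[1,[0,-3,0],[0,0,0]],[1,[0,-3,0],[0,0,0]],[1,[0,-3,0],[0,0,0]],[1,[0,0,0],[0,0,0]]])

```text
time_s: 14.22
tool_pos: [0.3551, 0.1634, 0.228]
tool_rot: [-179.1, 2.0, 20.6]
force: [0.9, -0.1, 0.1]
grip_width: 0.087
```

```bash
python3 - <<'E'
from h import *
goto([.41,.23,.22],[180,0,20])
E
```

```text
t 14.22 pos [0.3551 0.1634 0.228 ] rot [-179.1    2.    20.6] grip 0.087
 shift before turn [ 7.5  -4.29  0.61] turn [-0.91  1.96  0.59] shift after turn [ 7.43 -4.38  0.8 ]
```

Call:
servo_tool(plan=[[1,[1.2,-1.2,0],[-0.4,1,0]],[1,[1.2,-1.2,0.1],[-0.4,1,0]],[1,[1.2,-1.2,0.1],[0,0,0]],[1,[1.2,-0.8,0.1],[0,0,0]],[1,[0.5,-0.2,0],[0,0,0]],[1,[0,0,0],[0,0,0]]])

```text
time_s: 14.72
tool_pos: [0.3863, 0.229, 0.2187]
tool_rot: [-179.9, 0.3, 21.0]
force: [-0.2, 0.1, 0.3]
grip_width: 0.087
```

```bash
python3 - <<'E'
from h import *
goto([.41,.23,.22],[180,0,20])
w,_=save('wrist','w7')
a=cv2.imread('pics/w6.png')[:290,60:380]
o=np.zeros((384,800,3),np.uint8);o[:,:512]=w['image'];o[:260,512:]=cv2.resize(a,(288,260));cv2.imwrite('pics/m7.png',o)
E
```

```text
t 14.72 pos [0.3863 0.229  0.2187] rot [-179.9    0.3   21. ] grip 0.087
 shift before turn [ 2.25  0.76 -0.15] turn [-0.11  0.32  1.03] shift after turn [ 2.26  0.71 -0.13]
```

View pics/m7.png

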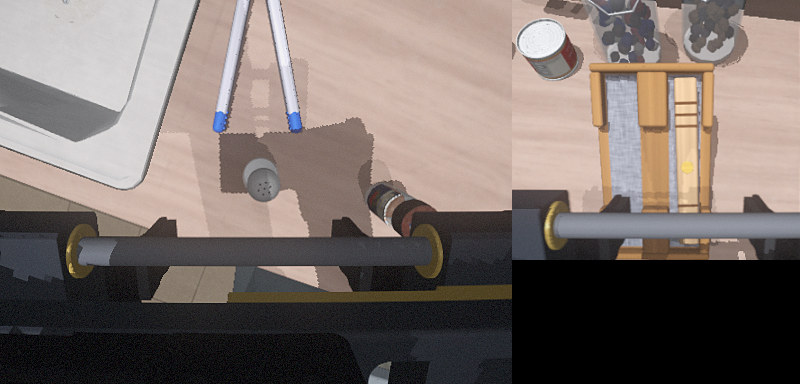

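Right part: the stand lies folded in the right slot with its ends clear of both end walls. Left part: tongs tips at (219,122) and (295,122), arms running up to (243,0) and (275,0), salt shaker at (262,180), sink to the left.

```bash
python3 - <<'E'
from h import *
z=.022
tb,ta,b0,a0=[atz('w7',*q,z)[:2] for q in((219,120),(296,121),(243,2),(274,2))]
print(tb,ta,b0,a0,atz('w7',262,183,.09))
da,db=a0-ta,b0-tb
s=np.linalg.solve(np.c_[da,-db],tb-ta);h=ta+s[0]*da
aa,ab=[np.degrees(np.arctan2(v[1],v[0])) for v in(da,db)]
print('hinge',h,'len',np.linalg.norm(h-ta),np.linalg.norm(h-tb),aa,ab)
hg=np.array([.5925,.308]); 
m=np.radians((aa+ab)/2)
for H in(h,):
    g=H-.068*np.array([np.cos(m),np.sin(m)]);print('g',g,np.degrees(m));goto([*g,.22],[180,0,np.degrees(m)])
E
```

```text
[0.42836112 0.28753939] [0.45873126 0.20539387] [0.55247166 0.3049884 ] [0.56418987 0.27449567] [0.39106858 0.22223608 0.09      ]
hinge [0.62663956 0.31541585] len 0.20074370658151855 0.2002284682035187 33.234835639793374 8.002902010525727
g [0.5629954  0.29146966] 20.618868825159552
t 14.77 pos [0.3859 0.2285 0.2185] rot [-179.9    0.4   21. ] grip 0.0872
 shift before turn [18.79  0.46 -0.26] turn [-0.1   0.36  0.39] shift after turn [18.79  0.34 -0.15]
```

```bash
python3 - <<'E'
from h import *
goto([.5174,.274,.12],[180,0,20.6])
E
```

```text
t 14.77 pos [0.3859 0.2285 0.2185] rot [-179.9    0.4   21. ] grip 0.0872
 shift before turn [13.97  0.48  9.77] turn [-0.1   0.36  0.41] shift after turn [13.91  0.36  9.85]
```

Call:
servo_tool(plan=[[1,[2,0,0],[0,0,0]],[1,[2,0,1],[0,0,0]],[1,[2,0,1.5],[0,0,0]],[1,[2,0,1.5],[0,0,0]],[1,[2,0,1.5],[0,0,0]],[1,[1.5,0,1.5],[0,0,0]],[1,[1,0,1.5],[0,0,0]],[1,[0.5,0,1],[0,0,0]],[1,[0,0,0],[0,0,0]],[1,[0,0,0],[0,0,0]]])

```text
time_s: 15.6
tool_pos: [0.5114, 0.2634, 0.116]
tool_rot: [179.6, 0.7, 20.4]
force: [-0.5, 0.0, 0.2]
grip_width: 0.087
```

```bash
python3 - <<'E'
from h import *
goto([.5174,.274,.1],[180,0,20.6])
w,_=save('wrist','w8')
im=w['image']; g=im[:215].astype(int); m=(g.min(2)>150)&(g.max(2)-g.min(2)<28)
for r in range(20,215,15):
    x=np.where(m[r,100:400])[0]+100; print(r,[ (s[0],s[-1]) for s in np.split(x,np.where(np.diff(x)>4)[0]+1) if len(s)>4])
E
```

```text
t 15.6 pos [0.5114 0.2634 0.116 ] rot [179.6   0.7  20.4] grip 0.087
 shift before turn [ 0.95 -0.8   1.59] turn [ 0.39  0.75 -0.23] shift after turn [ 0.94 -0.78  1.6 ]
20 [(np.int64(100), np.int64(192))]
35 [(np.int64(100), np.int64(189))]
50 [(np.int64(100), np.int64(184))]
65 [(np.int64(100), np.int64(180))]
80 [(np.int64(100), np.int64(175)), (np.int64(235), np.int64(247))]
95 [(np.int64(100), np.int64(171)), (np.int64(220), np.int64(234)), (np.int64(247), np.int64(262))]
110 [(np.int64(100), np.int64(166)), (np.int64(217), np.int64(232)), (np.int64(250), np.int64(265))]
125 [(np.int64(100), np.int64(162)), (np.int64(214), np.int64(229)), (np.int64(254), np.int64(268))]
140 [(np.int64(100), np.int64(158)), (np.int64(212), np.int64(226)), (np.int64(257), np.int64(270))]
155 [(np.int64(100), np.int64(153))]
170 [(np.int64(100), np.int64(149))]
185 [(np.int64(100), np.int64(145))]
200 [(np.int64(100), np.int64(140))]
```

```bash
python3 - <<'E'
from h import *
z=.022
b1,a1,b2,a2=[atz('w8',*q,z)[:2] for q in((227.3,95),(254.5,95),(219.3,140),(263.5,140))]
da,db=a1-a2,b1-b2
s=np.linalg.solve(np.c_[da,-db],b2-a2);h=a2+s[0]*da
aa,ab=[np.degrees(np.arctan2(v[1],v[0])) for v in(da,db)]
m=np.radians((aa+ab)/2);d=np.array([np.cos(m),np.sin(m)]);H=h-.007/np.sin(np.radians(abs(ab-aa)/2))*d
print(aa,ab,'hinge',H); g=H-.085*d;print(g,np.degrees(m)); goto([*g,.004],[180,0,np.degrees(m)])
cv2.imwrite('pics/w8c.png',cv2.imread('pics/w8.png'))
E
```

```text
32.12545424462653 8.740838571494942 hinge [0.6004222  0.30632296]
[0.52077038 0.27664825] 20.433146408060736
t 15.65 pos [0.5113 0.2632 0.1161] rot [179.6   0.7  20.4] grip 0.087
 shift before turn [ 1.51 -1.01 11.19] turn [ 0.41  0.75 -0.07] shift after turn [ 1.36 -0.93 11.21]
```

Call:
servo_tool(plan=[[1,[0.5,-0.35,0],[0.4,0.7,0]],[1,[0.5,-0.35,0.5],[0,0,0]],[1,[0.4,-0.3,1],[0,0,0]],[1,[0,0,1.5],[0,0,0]],[1,[0,0,1.5],[0,0,0]],[1,[0,0,1.5],[0,0,0]],[1,[0,0,1.3],[0,0,0]],[1,[0,0,1],[0,0,0]],[1,[0,0,0],[0,0,0]],[1,[0,0,0],[0,0,0]]])

```text
time_s: 16.48
tool_pos: [0.5243, 0.2836, 0.0337]
tool_rot: [-180.0, -0.8, 20.6]
force: [0.2, 0.4, 0.4]
grip_width: 0.0871
```

```bash
python3 - <<'E'
from h import *
goto([.5208,.2766,.004],[180,0,20.4])
E
```

```text
t 16.48 pos [0.5243 0.2836 0.0337] rot [-180.    -0.8   20.6] grip 0.0871
 shift before turn [-0.61  0.53  2.97] turn [-0.04 -0.77  0.16] shift after turn [-0.57  0.53  2.97]
```

Call:
servo_tool(plan=[[1,[-0.3,0.3,0],[0,-0.4,0]],[1,[-0.3,0.2,0.2],[0,-0.4,0]],[1,[0,0,0.4],[0,0,0]],[1,[0,0,0],[0,0,0]],[1,[0,0,0],[0,0,0]]])

```text
time_s: 16.9
tool_pos: [0.5218, 0.2771, 0.0299]
tool_rot: [-180.0, -0.2, 20.5]
force: [0.4, -0.2, 0.0]
grip_width: 0.0871
```

```bash
python3 - <<'E'
from h import *
goto([.5208,.2766,.004],[180,0,20.4])
E
```

```text
t 16.9 pos [0.5218 0.2771 0.0299] rot [-180.    -0.2   20.5] grip 0.0871
 shift before turn [-0.12  0.01  2.59] turn [-0.05 -0.15  0.15] shift after turn [-0.12  0.01  2.59]
```

Call:
servo_tool(plan=[[1,[-0.1,0,0.4],[0,0,0]],[1,[0,0,0.5],[0,0,0]],[1,[0,0,0.5],[0,0,0]],[1,[0,0,0.5],[0,0,0]],[1,[0,0,0.4],[0,0,0]],[1,[0,0,0.2],[0,0,0]],[1,[0,0,0],[0,0,0]]])

```text
time_s: 17.48
tool_pos: [0.5211, 0.2768, 0.0025]
tool_rot: [-180.0, -0.2, 20.5]
force: [-0.7, 0.2, 1.3]
grip_width: 0.087
```

```bash
python3 - <<'E'
from h import *
goto([.5208,.2766,.004],[180,0,20.4]); print(env.get_obs()['force'])
E
```

```text
t 17.48 pos [0.5211 0.2768 0.0025] rot [-180.    -0.2   20.5] grip 0.087
 shift before turn [-0.03  0.01 -0.15] turn [-0.05 -0.19  0.14] shift after turn [-0.03  0.01 -0.15]
[-0.71001654  0.22011274  1.30313864]
```

Call:
servo_tool(plan=[[1,[0,0,-0.3],[0,0,0]],[0.7,[0,0,0],[0,0,0]],[0.5,[0,0,0],[0,0,0]],[0.3,[0,0,0],[0,0,0]],[0,[0,0,0],[0,0,0]],[0,[0,0,0],[0,0,0]],[0,[0,0,0],[0,0,0]],[0,[0,0,0],[0,0,0]],[0,[0,0,0],[0,0,0]],[0,[0,0,0],[0,0,0]],[0,[0,0,0],[0,0,0]],[0,[0,0,0],[0,0,0]],[0,[0,0,0],[0,0,0]]], force=25)

```text
time_s: 18.57
tool_pos: [0.521, 0.2772, 0.0061]
tool_rot: [-179.9, -0.2, 20.5]
force: [-0.6, 0.5, -0.7]
grip_width: 0.0275
```

Call:
servo_tool(plan=[[0,[0,0,0],[0,0,0]],[0,[0,0,0],[0,0,0]],[0,[0,0,0],[0,0,0]],[0,[0,0,0],[0,0,0]]], force=50)

```text
time_s: 18.9
tool_pos: [0.521, 0.2772, 0.0061]
tool_rot: [-179.9, -0.2, 20.5]
force: [-0.4, -0.5, -1.0]
grip_width: 0.0269
```

```bash
python3 - <<'E'
from h import *
goto([.5208,.2766,.004],[180,0,20.4]); 
w,_=save('wrist','w9'); c,_=save('side','d9')
o=np.zeros((384,800,3),np.uint8);o[:,:512]=w['image'];o[:288,512:]=cv2.resize(c['image'][235:307,200:272],(288,288));cv2.imwrite('pics/m9.png',o)
E
```

```text
t 18.9 pos [0.521  0.2772 0.0061] rot [-179.9   -0.2   20.5] grip 0.0269
 shift before turn [-0.04  0.05  0.21] turn [-0.07 -0.2   0.14] shift after turn [-0.04  0.05  0.21]
```

View pics/m9.png

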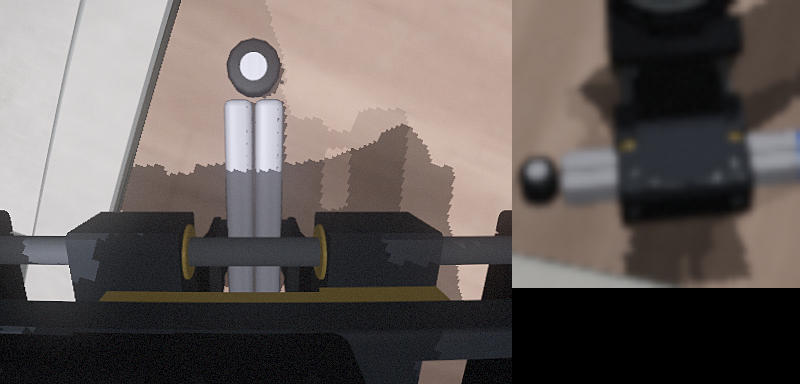

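The tongs are shut (27 mm) and aligned with the tool; hinge knuckle at (254,66). I'll compute the grip offset and lift.

```bash
python3 - <<'E'
from h import *
o=env.get_obs();C=R.from_euler('xyz',o['tool_rot'],degrees=True)
for q in((254,66),(254,150)): print(C.inv().apply(atz('w9',*q,.022)-o['tool_pos']))
E
```

```text
[ 0.08745861  0.00045956 -0.0155958 ]
[ 0.04997264  0.000443   -0.01572782]
```

Call:
servo_tool(plan=[[0,[0,0,-1],[0,0,0]],[0,[0,0,-2],[0,0,0]],[0,[0,0,-2.5],[0,0,0]],[0,[0,0,-2.5],[0,0,0]],[0,[0,0,-2.5],[0,0,0]],[0,[0,0,-2.5],[0,0,0]],[0,[0,0,-2.5],[0,0,0]],[0,[0,0,-2.5],[0,0,0]],[0,[0,0,-2.5],[0,0,0]],[0,[0,0,-2.5],[0,0,0]],[0,[0,0,0],[0,0,0]]])

```text
time_s: 19.92
tool_pos: [0.5168, 0.275, 0.2491]
tool_rot: [180.0, 0.2, 20.7]
force: [0.7, 0.0, -0.7]
grip_width: 0.0271
```

```bash
python3 tr.py .035 .12 0
```

```text
t 19.92 pos [0.5168 0.275  0.2491] rot [180.    0.2  20.7] grip 0.0271
 shift before turn [-19.67  39.19   6.79] turn [-3.52 30.06 13.27] shift after turn [-11.97  42.71   0.84]
 tcp in tray [0.1197 0.4621 0.1284] F [ 0.7  0.  -0.7]
```

Call:
servo_tool(plan=[[0,[0,1,0],[-0.6,5,2.2]],[0,[0,2,0],[-0.6,5,2.2]],[0,[0,2.5,0],[-0.6,5,2.2]],[0,[0,2.5,0],[-0.6,5,2.2]],[0,[0,2.5,0],[-0.6,5,2.2]],[0,[0,2.5,0],[-0.6,5,2.2]],[0,[-0.8,2.5,0],[0,0,0]],[0,[-0.8,2.5,0],[0,0,0]],[0,[-0.8,2.5,0],[0,0,0]],[0,[-0.8,2.5,0],[0,0,0]],[0,[-0.8,2.5,0],[0,0,0]],[0,[-0.8,2.5,0],[0,0,0]],[0,[-0.8,2.5,0],[0,0,0]],[0,[-0.8,2.5,0],[0,0,0]],[0,[-0.8,2.5,0],[0,0,0]],[0,[0,1.5,0],[0,0,0]],[0,[0,0,0],[0,0,0]]])

```text
time_s: 21.33
tool_pos: [0.5115, -0.1015, 0.1909]
tool_rot: [-179.4, -29.5, 7.5]
force: [0.0, -0.1, -1.3]
grip_width: 0.0271
```

```bash
python3 tr.py .035 .1 -.001
```

```text
t 21.33 pos [ 0.5115 -0.1015  0.1909] rot [-179.4  -29.5    7.5] grip 0.0271
 shift before turn [-4.69  5.41  0.37] turn [-0.82  0.52  0.35] shift after turn [-4.66  5.43  0.4 ]
 tcp in tray [0.0456 0.0893 0.104 ] F [ 0.  -0.1 -1.3]
```

Call:
servo_tool(plan=[[0,[-1,1.1,0],[-0.4,0.3,0.2]],[0,[-1,1.1,0],[-0.4,0.2,0.2]],[0,[-1,1.1,0],[0,0,0]],[0,[-1,1.1,0],[0,0,0]],[0,[-0.5,0.7,0],[0,0,0]],[0,[0,0,0],[0,0,0]],[0,[0,0,0],[0,0,0]]])

```text
time_s: 21.92
tool_pos: [0.4738, -0.153, 0.1632]
tool_rot: [-179.7, -29.5, 7.3]
force: [-0.5, 1.1, -1.8]
grip_width: 0.0273
```

```bash
python3 tr.py .035 .045 -.001
```

```text
t 21.92 pos [ 0.4738 -0.153   0.1632] rot [-179.7  -29.5    7.3] grip 0.0273
 shift before turn [0.56 0.82 5.69] turn [-0.39  0.47  0.12] shift after turn [0.51 0.78 5.7 ]
 tcp in tray [-0.0061  0.0428  0.102 ] F [-0.5  1.1 -1.8]
```

Call:
servo_tool(plan=[[0,[0.3,0.5,0.3],[-0.3,0.4,0]],[0,[0.2,0.3,1],[0,0,0]],[0,[0,0,1.2],[0,0,0]],[0,[0,0,1.2],[0,0,0]],[0,[0,0,1.2],[0,0,0]],[0,[0,0,0.6],[0,0,0]],[0,[0,0,0],[0,0,0]],[0,[0,0,0],[0,0,0]]])

```text
time_s: 22.58
tool_pos: [0.5126, -0.1515, 0.1184]
tool_rot: [179.8, -30.2, 7.9]
force: [-0.1, 0.1, -1.8]
grip_width: 0.0271
```

```bash
python3 tr.py .035 .022 -.001; python3 -c "
from h import *
w,_=save('wrist','w10')"
```

```text
t 22.58 pos [ 0.5126 -0.1515  0.1184] rot [179.8 -30.2   7.9] grip 0.0271
 shift before turn [-0.61  0.45  2.18] turn [-0.16 -0.24  0.68] shift after turn [-0.6   0.45  2.18]
 tcp in tray [0.005  0.0395 0.0438] F [-0.1  0.1 -1.8]
```

View pics/w10.png

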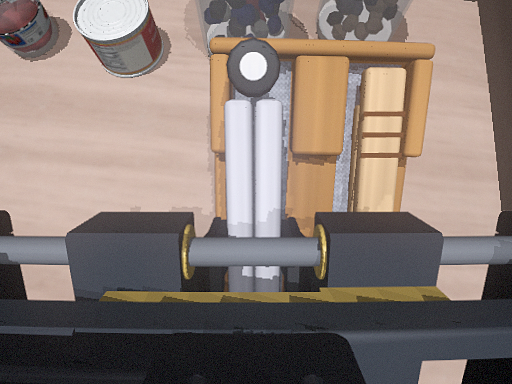

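Wrist view: the tongs (x 226–281) sit over the left slot between wall (226) and ridge (292), slightly left and too far up the slope, which agrees with the numbers (−6 mm, +4.5 mm). The stand is well seated in the right slot.

Call:
servo_tool(plan=[[0,[-0.35,0.25,0],[-0.1,-0.2,0.4]],[0,[-0.3,0.2,0],[0,0,0.3]],[0,[0,0,0.4],[0,0,0]],[0,[0,0,0.5],[0,0,0]],[0,[0,0,0.5],[0,0,0]],[0,[0,0,0.3],[0,0,0]],[0,[0,0,0],[0,0,0]],[0,[0,0,0],[0,0,0]]])

```text
time_s: 23.3
tool_pos: [0.5172, -0.1573, 0.1015]
tool_rot: [180.0, -30.3, 7.0]
force: [-0.0, 0.6, -1.7]
grip_width: 0.0269
```

```bash
python3 tr.py .035 .007 -.001
```

```text
t 23.3 pos [ 0.5172 -0.1573  0.1015] rot [180.  -30.3   7. ] grip 0.0269
 shift before turn [-0.09 -0.18  2.03] turn [ 0.09 -0.28 -0.12] shift after turn [-0.08 -0.18  2.03]
 tcp in tray [-0.0002  0.0332  0.0273] F [-0.   0.6 -1.7]
```

Call:
servo_tool(plan=[[0,[-0.1,-0.2,0.3],[0,-0.3,0]],[0,[0,0,0.4],[0,0,0]],[0,[0,0,0.4],[0,0,0]],[0,[0,0,0.4],[0,0,0]],[0,[0,0,0.3],[0,0,0]],[0,[0,0,0],[0,0,0]],[0,[0,0,0],[0,0,0]]])

```text
time_s: 23.88
tool_pos: [0.526, -0.1536, 0.0834]
tool_rot: [180.0, -29.9, 7.0]
force: [-0.0, -0.1, -2.1]
grip_width: 0.0273
```

```bash
python3 tr.py .035 .007 -.001; python3 -c "
from h import *
print(env.get_obs()['wrist_torque'])"
```

```text
t 23.88 pos [ 0.526  -0.1536  0.0834] rot [180.  -29.9   7. ] grip 0.0273
 shift before turn [ 0.03  0.08 -0.  ] turn [ 0.06  0.09 -0.09] shift after turn [ 0.03  0.08 -0.  ]
 tcp in tray [-0.0013  0.0358  0.007 ] F [-0.  -0.1 -2.1]
[-0.06245017  0.87470794 -0.00987964]
```

Call:
servo_tool(plan=[[0,[0,0,0.15],[0,0,0]],[0,[0,0,0.15],[0,0,0]],[0,[0,0,0],[0,0,0]],[0.31,[0,0,0],[0,0,0]],[0.34,[0,0,0],[0,0,0]],[0.38,[0,0,0],[0,0,0]],[0.42,[0,0,0],[0,0,0]],[0.45,[0,0,0],[0,0,0]],[0.45,[0,0,0],[0,0,0]],[0.45,[0,0,0],[0,0,0]]])

```text
time_s: 24.72
tool_pos: [0.5288, -0.155, 0.0859]
tool_rot: [-180.0, -30.2, 7.0]
force: [-0.1, 0.4, 0.2]
grip_width: 0.0387
```

```bash
python3 tr.py .035 .007 -.001
```

```text
t 24.72 pos [ 0.5288 -0.155   0.0859] rot [-180.   -30.2    7. ] grip 0.0387
 shift before turn [-0.32 -0.1   0.08] turn [ 0.06 -0.25 -0.14] shift after turn [-0.32 -0.1   0.09]
 tcp in tray [0.0022 0.034  0.0079] F [-0.1  0.4  0.2]
```

Released; retreat straight back and look.

Call:
servo_tool(plan=[[0.45,[0,0,-0.4],[0,0,0]],[0.45,[0,0,-0.8],[0,0,0]],[0.45,[0,0,-1.2],[0,0,0]],[0.45,[0,0,-2],[0,0,0]],[0.45,[0,0,-2],[0,0,0]],[0.45,[0,0,-2],[0,0,0]],[0.45,[-0.5,0,-2],[0,0,0]],[0.45,[-1,0,-2],[0,0,0]],[0.45,[-1,0,-1],[0,0,0]],[0.45,[0,0,0],[0,0,0]],[0.45,[0,0,0],[0,0,0]]])

```text
time_s: 25.63
tool_pos: [0.4571, -0.168, 0.1821]
tool_rot: [-180.0, -29.6, 7.0]
force: [-0.1, 0.8, 1.0]
grip_width: 0.0389
```

```bash
python3 - <<'E'
from h import *
w,_=save('wrist','w11'); c,_=save('side','d11'); print(env.get_obs()['tool_pos'])
o=np.zeros((600,800,3),np.uint8);o[:435,:480]=cv2.resize(w['image'][:290,90:410],(480,435));o[:320,480:]=cv2.resize(c['image'][105:185,238:318],(320,320),interpolation=cv2.INTER_CUBIC)
o[330:570,480:]=cv2.resize(c['image'],(320,240));cv2.imwrite('pics/m11.png',o)
E
```

```text
[ 0.45703264 -0.16817173  0.18195663]
```

The viewer's limit is reached, so I'll check numerically: find the hinge disc, the arms and the stand's far end in the wrist image and convert them to tray coordinates.

```bash
python3 - <<'E'
from tr import *
r,t=Tm(*TR); im=cv2.imread('pics/w11.png'); f='w11'
def tray(u,v,z):
    o,d=ray(f,u,v);o=r.inv().apply(o-t);d=r.inv().apply(d);return (o+d*(z-o[2])/d[2])*1e3
pj=lambda x,y,z:proj(f,r.apply(np.array([x,y,z])/1e3)+t)
print('exp hinge',pj(89,35,22),'exp stand end',pj(95,-35,24),'rim',pj(115,66,18),pj(115,-66,18))
hsv=cv2.cvtColor(im,cv2.COLOR_BGR2HSV)
u0,v0=pj(89,35,22).astype(int)
w=((hsv[...,1]<40)&(hsv[...,2]>170)).astype(np.uint8)
n,l,s,c=cv2.connectedComponentsWithStats(w)
for i in range(1,n):
    if s[i,4]>60 and abs(c[i,0]-u0)<60 and v0-60<c[i,1]<230: print('white',s[i],c[i].round(1),tray(*c[i],22).round(1))
# rows: segment classes along a few tray stations, printed as tray y of strong edges
g=cv2.cvtColor(cv2.GaussianBlur(im,(3,3),0),cv2.COLOR_BGR2LAB).astype(int)
for x in (60,30,10):
    uv=[pj(x,y,22) for y in np.arange(-72,73,.5)]; 
    L=np.array([g[int(round(b)),int(round(a))] if 0<=b<384 and 0<=a<512 else [0,0,0] for a,b in uv])
    e=np.abs(np.diff(L[::2],axis=0)).sum(1); ys=np.arange(-72,72.5,1)
    print(x,[(int(ys[i]),int(e[i])) for i in range(1,len(e)-1) if e[i]>22 and e[i]>=e[i-1] and e[i]>=e[i+1]])
# stand far end along y=-35
ys=[(x,*g[tuple(np.round(pj(x,-36,24)[::-1]).astype(int))]) for x in range(60,116,3)];print(ys)
E
```

```text
exp hinge [246.9338643   69.60925799] exp stand end [333.34885606  61.62091223] rim [208.68108359  36.89035249] [370.3348817   37.39576808]
white [299   4  15  35 205] [304.9  19.9] [-5894.3  3378.  22000. ]
white [207  25  17  23 149] [214.1  31.5] [-5198.7 -2515.8 22000. ]
white [ 227   62   21  175 2284] [238.9 154.1] [ 2817.5 -1004.9 22000. ]
white [260  64   8  29  95] [264.7  75.2] [-2473.    791.1 22000. ]
white [240  66  16  16 194] [247.6  73.7] [-2571.1  -350.2 22000. ]
white [ 249   92   16  145 2006] [256.4 162.6] [ 3426.4   228.2 22000. ]
white [228 128   5  85 330] [229.7 172.1] [ 4106.9 -1684.2 22000. ]
60 [(-63, 40), (-52, 50), (-20, 35), (-14, 49), (17, 33), (21, 35), (33, 76), (35, 42), (47, 25), (51, 44), (54, 68), (64, 32)]
30 [(-58, 27), (-48, 44), (-25, 37), (-22, 49), (-13, 30), (18, 36), (21, 40), (33, 42), (35, 38), (46, 41), (53, 25)]
10 [(-58, 35), (-49, 28), (-26, 34), (-21, 40), (-13, 28), (18, 45), (21, 63), (33, 41), (35, 68), (47, 30), (49, 23), (64, 33)]
[(60, np.int64(124), np.int64(141), np.int64(150)), (63, np.int64(207), np.int64(134), np.int64(15
[... 174 characters left out ...]
0), np.int64(133), np.int64(151)), (78, np.int64(210), np.int64(133), np.int64(152)), (81, np.int64(210), np.int64(133), np.int64(152)), (84, np.int64(210), np.int64(133), np.int64(151)), (87, np.int64(210), np.int64(134), np.int64(151)), (90, np.int64(211), np.int64(133), np.int64(151)), (93, np.int64(211), np.int64(133), np.int64(151)), (96, np.int64(210), np.int64(133), np.int64(151)), (99, np.int64(99), np.int64(134), np.int64(131)), (102, np.int64(77), np.int64(136), np.int64(142)), (105, np.int64(135), np.int64(139), np.int64(155)), (108, np.int64(170), np.int64(139), np.int64(162)), (111, np.int64(168), np.int64(138), np.int64(157)), (114, np.int64(139), np.int64(130), np.int64(130))]
```

Tray coordinates: tongs centre line y≈+34 mm, seam parallel to the slot, hinge x≈86 so tongs origin x≈−4 mm. Stand y≈−36 mm, end at x≈97.5 so centre x≈+2.5 mm. Both widths match items on the floor. One quick check that the bystanders haven't moved, then I'll hand in.

```bash
python3 - <<'E'
from h import *
a=cv2.imread('pics/d0.png');b=cv2.imread('pics/d11.png')
for n,(u,v,s) in dict(spice=(302,213,22),salt=(300,262,22),mug=(157,262,32),jam=(182,214,24),tin=(200,191,22),timer=(330,176,20),pouch=(341,148,22)).items():
    m=cv2.matchTemplate(b[v-s-12:v+s+12,u-s-12:u+s+12],a[v-s:v+s,u-s:u+s],cv2.TM_CCOEFF_NORMED);_,q,_,p=cv2.minMaxLoc(m);print(n,round(q,3),(p[0]-12,p[1]-12))
o=env.get_obs();print(o['time_s'],o['force'])
print(env.sign_off())
E
```

```text
spice 0.841 (0, 0)
salt 0.842 (0, 0)
mug 1.0 (0, 0)
jam 0.975 (0, 0)
tin 0.865 (0, 0)
timer 0.251 (0, 0)
pouch 0.791 (0, 0)
25.7333 [ 1.00300016  0.3589806  -0.11544925]
the job is handed in; nothing more can be done
None
```

I folded both items and laid them in the tray: the pot stand in the right slot and the tongs in the left. I released both gently, moved the gripper clear and handed the job in at 25.7 s. The hand-in reports no verdict.

**Last checks (wrist image, in tray coordinates):**

| Item | Distance along slot | Distance across tray | Gripper width when shut |
|---|---|---|---|
| Stand | x ≈ +2.5 mm | y ≈ −36 mm | about 24 mm |
| Tongs | x ≈ −4 mm | y ≈ +34 mm | about 27 mm |

- **Alignment:** both run parallel to their slots. Their apparent widths fit items lying on the slot floor, but I did not measure height or tilt directly.
- **Tongs after release:** I checked these by numbers only, because the 12-picture viewing limit was reached before I could look at the final picture.
- **Bystanders:** comparing side-camera images from before and after gave zero shift for all seven. The egg timer's match was too weak to rely on (0.25), probably because the arm or its shadow was in that part of the picture. The others matched at 0.79 or better.
- **Tray position:** the fixed cameras and the wrist camera disagreed by about 9 mm across the tray. I used the wrist camera's value, and the near views agreed with it.

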